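Trim the creasing-iron controller with the tuning tool

TASK

Take the white plastic tuning tool out of the wooden tool block, seat its blade in the slotted trimmer screw at the bottom of the controller's black funnel, and turn the screw clockwise until the dial's needle stands between the two prongs of the brass set-hand. Press gently, for the screw sits on a weak spring and must not be forced; then stand the tool back in its hole in the block, and leave everything else as it is.

Things in the scene. Friction and masses are not known exactly. Their poses are not given: they have to be found in the camera images.
- tuner: White plastic tuning tool, 30 g, 114 mm long, standing blade down in either hole of the block. Origin: middle of the blade's end; z up along the tool. Blade 9 mm wide (x), 2.5 mm thick (y), 9 mm long; then a shaft 8 mm in diameter; at z = 48 to 52 mm a flange 24 mm across, resting on the block. It starts up to 2 degrees tilted, 2.3 mm off its hole's axis and 0.12 rad off the block's yaw.
- tuner_grip (a point): Middle of the tool's grip, 83 mm above the blade's end on its axis; axes as the tool's. The grip has flat sides: 18 mm along x, 12 mm along y, 62 mm long. Held across its 12 mm, the blade's width is square to the line on which the fingers close. A half turn about z gives the same tool.
- block: Wooden tool block, fixed, 130 mm (x) by 50 mm (y) by 55 mm high, origin at the centre of its underside. Two upright holes in its top, 12.5 mm in diameter and 52 mm deep with square edges, at x = -32 mm and x = +32 mm: one holds the tuning tool, the other the awl.
- block_hole0 (a point): Centre of the mouth of the block's hole at x = -32 mm (55 mm above the table), axes as the block's.
- block_hole1 (a point): Centre of the mouth of the block's hole at x = +32 mm (55 mm above the table), axes as the block's.
- controller: Grey controller box of the creasing iron, fixed, 180 mm (x) by 130 mm (y), 60 mm high, origin at the centre of its underside. A white dial 108 mm across is centred at x = +35 mm, y = 0. At x = -55 mm, y = 0 stands the black funnel; at x = -55 mm, y = -45 mm a small steel switch, 78 mm high.
- funnel (a point): Centre of the mouth of the black funnel bush, 68 mm above the table; axes as the controller's. The mouth is 24 mm across and narrows to an upright bore of 11.2 mm at 60 mm height. In it, at 50 mm, lies the screw's face, with one slot right across it, 4.6 mm wide and 4 mm deep; the blade has about 0.23 rad of play each way in the slot.
- screw_face (a point): Centre of the trimmer screw's face at rest, 50 mm above the table; a fixed point, axes as the controller's (does not move with the screw). Pressed, the brass screw yields straight down up to 4 mm (2 N at first, 1 N more per mm), then stops hard. It turns about z against 0.03 N m of friction, with hard stops 1.7 rad either way of where the needle lies along the controller's +x.
- needle_tip (a point): Tip of the thin black needle, 48 mm from its pivot at the dial's centre, 67 mm high. Its x axis points outwards along the needle. It turns 0.8 rad per rad of the screw, same direction, no play, and starts 0.40 to 1.04 rad anticlockwise (from above) of the controller's +x. When it lies along that +x, so does the screw's slot.
- sethand_tip (a point): Point midway between the prongs of the brass set-hand, 48 mm from the dial's centre; x axis outwards from the dial's centre. The prongs are 12 mm apart inside (0.125 rad to either side of the middle). It stands 0.05 rad anticlockwise to 0.30 rad clockwise of the controller's +x and stays there.
- awl: Awl with a round dark wooden handle, standing in the block's other hole, top 111 mm above the table; bystander.
- mug: Blue ceramic mug, 80 mm wide, 95 mm high, origin under its centre; bystander.
- flask: Blue metal flask, 68 mm wide, 230 mm high, origin under its centre; bystander.
- jar: Small glass jar, 56 mm wide, 55 mm high, origin under its centre; bystander.
- spool: Orange plastic spool, 60 mm wide, 56 mm high, origin under its centre; bystander.
- weight: Brass weight with a knob, 44 mm wide, 47 mm high, origin under its centre; bystander.
- burnisher: Turned wooden edge burnisher, standing, 38 mm wide, 104 mm high, origin under its centre; bystander.

How it is judged:
By the outcome, as a careful person would: the job done as asked, in the order asked, and still so for the second after the job is handed in, with the robot touching nothing.
It also fails if it takes over 72 s, if anything falls off the work surface, if the arm or the gripper's body presses on something with over 40 N, if the wrist force passes 120 N, or if a joint passes its speed limit or range.

ROBOT

A 6-joint arm with a two-finger parallel gripper is mounted at the origin on the work surface. World frame = base frame: x ahead of the robot, y to its left, z up, the work surface at z = 0. Lengths are in m, angles in rad, forces in N, time in s.
With the tool pointing down it reaches from about 0.3 to 0.775 m from the base axis. Payload 14.6 kg.
Tool frame: the origin (TCP) lies midway between the tips of the shut fingers; the grasp point (between the pads) lies 19 mm behind it (ctrl.grip_depth is the distance from the TCP to the grasp point, in m); z points along the fingers, x is the direction in which the jaws open and shut, and the axes are right-handed (so a half turn about z gives the same grasp; the last joint's range is limited). The gripper opens to 94 mm and grips with 3 to 60 N. Pads are 16 mm wide; open, the fingers measure 119 mm over their backs; the gripper's body (75 mm by 177 mm) begins 78 mm behind the grasp point.
Start: joints at [1.096, 0.3, 1.521, -0, 1.321, -0.067], TCP at [0.218, 0.505, 0.205] pointing down, gripper open.
Joint ranges: [-3.03, 3.03], [-0.79, 2.21], [0.23, 2.52], [-1.04, 4.18], [0, 3.07], [-2.55, 2.55]. Speed limits (rad/s): [2.22, 2.22, 2.57, 3.14, 3.14, 3.14].

INTERFACE

Orientations are given as [roll, pitch, yaw] about the fixed x, y, z axes, in that order (R = Rz(yaw) Ry(pitch) Rx(roll)).
In Python, from station import ctrl gives the robot as it stands.
- The arm moves only by the tool play_rows, never from a script. Its argument "steps" is a list that holds one entry, the list of rows, each a list of 7 numbers: the shift along the tool's x, y, z in cm, then the turn, a rotation vector about the tool's x, y, z in rad, then the opening, from 0 (shut) to 1 (fully open). In form: [[[x, y, z, ax, ay, az, hand], ...]]. A call has 1 to 20 rows; each row is the pose to reach, as a shift and turn from the pose measured when the call began, along the tool's axes at that moment; what a row does not reach only later rows make up. A row lasts 1/12 s, in which the tool goes at most 41.7 mm and 7.16 degrees, less where a joint would pass 70% of its speed; a pose out of reach is approached as far as the arm can. A call with a gripper value outside its range is refused whole. The fingers move at their own pace and stop on an object; "force" is the grip in N (left out, the last holds). Time passes only in rows, so rows that repeat a pose let the fingers close. It gives the time, the measured TCP pose, the force and the opening at its end, in the units of the state.
- ctrl.get_obs(): the state, without advancing time (a new reading comes with each control period).
- ctrl.camera(name): name is "scene" or "top" or "wrist"; returns a dict with "frame" (384x512x3 uint8, blue, green, red), "fovy" (degrees; the focal length in pixels is half the picture's height over the tangent of half this angle, whatever the lens; pixels are square), "cx", "cy" (the principal point, pixels), "world_to_cam" (4x4, takes a point from world to camera coordinates). Camera axes: x right, y up, looking along -z (the intrinsics and any distortion apply to the point x, -y, -z); pixel columns grow to the right and rows downward; lengths in m; the calibration is good to about 2 mm. The wrist camera is an equidistant fisheye: a pixel r from the principal point sees the ray r / f radians off the axis. A picture is of the moment at which its call begins. There is no depth.
- ctrl.hand_in(): hands the job in, once; it reports no verdict.
The state is a dict: "time_s": time; "qpos": joint angles; "joint_vel": joint speeds; "tau": joint torques, N m; "ee_pos": TCP position; "eef_rot": TCP orientation; "force": force on the tool from outside, world axes, zero at the start; "moment": the same for the moment, N m; "grip_width": finger opening in m.
Only numpy, scipy, OpenCV 4.12 (cv2) and the standard library are available. Lean on these libraries where they do the work, as an engineer would, in place of code of your own. Each camera call takes 0.05 s, during which the arm holds its last target. There are 200 camera calls.

## Working session

There is one attempt and no reset: what is moved stays moved. The work goes in short steps, Python scripts to look and compute and a tool call to move; the robot and the scene stay as the last step left them, time stands still between calls to the robot, and variables do not carry over. Pictures are saved under pics/ and viewed, about 8 in all and at most 12, crops included, and the job is handed in when it is done.

Besides the shell and the picture viewer there is one more tool, called after "Request:" in YAML: its name, and indented under it one key for each argument. play_rows: Moves the arm, as the interface text tells. Its arguments: {"type":"object","properties":{"steps":{"type":"array"},"force":{"type":"number"}},"required":["steps"]}

```bash
ls; mkdir -p pics; cat > h.py <<'E'
import numpy as np, cv2
from station import ctrl
from scipy.spatial.transform import Rotation as R
def cam(n):
    c=ctrl.camera(n); c['f']=192/np.tan(np.radians(c['fovy']/2)); c['n']=n; return c
def proj(c,p):
    p=np.atleast_2d(p); q=(c['world_to_cam']@np.c_[p,np.ones(len(p))].T).T[:,:3]*[1,-1,-1]
    if c['n']=='wrist':
        r=np.hypot(q[:,0],q[:,1])+1e-12; th=np.arctan2(r,q[:,2]); s=c['f']*th/r
        return np.c_[c['cx']+s*q[:,0],c['cy']+s*q[:,1]]
    return np.c_[c['cx']+c['f']*q[:,0]/q[:,2],c['cy']+c['f']*q[:,1]/q[:,2]]
def ray(c,uv):
    d=(np.array(uv,float)-[c['cx'],c['cy']])/c['f']
    if c['n']=='wrist':
        th=np.hypot(*d); v=np.r_[d/(th+1e-12)*np.sin(th),np.cos(th)]
    else: v=np.r_[d,1]
    M=np.linalg.inv(c['world_to_cam']); return M[:3,3],M[:3,:3]@(v*[1,-1,-1])
def at(c,uv,z):
    o,d=ray(c,uv); return o+d*(z-o[2])/d[2]
E
python3 - <<'E'
from h import *
o=ctrl.get_obs(); print(o['ee_pos'],o['eef_rot'],o['force'],o['grip_width'],o['time_s'])
ims=[]
for n in('top','scene','wrist'):
    c=cam(n); print(n,c['fovy'],c['cx'],c['cy'],np.linalg.inv(c['world_to_cam'])[:3,3].round(3)); cv2.imwrite(f'pics/{n}0.png',c['frame']); np.save(f'pics/{n}0.npy',c,allow_pickle=True)
    print([k for k in c])
a=cv2.imread('pics/top0.png');b=cv2.imread('pics/scene0.png')
cv2.imwrite('pics/top0b.png',cv2.resize(a,(800,600),interpolation=cv2.INTER_CUBIC))
E
```

```text
pics
[0.21800135 0.50463843 0.20488896] [-3.14152997e+00  1.21718246e-03  1.16300446e+00] [0.97335138 0.53098675 1.1027857 ] 0.09407628044893736 0.0
top 49.16012585078856 252.81711498363566 189.92641084311288 [0.358 0.002 1.534]
['frame', 'fovy', 'cx', 'cy', 'world_to_cam', 'f', 'n']
scene 54.81974265835193 252.0231197818243 189.88171309615646 [1.026 0.62  0.718]
['frame', 'fovy', 'cx', 'cy', 'world_to_cam', 'f', 'n']
wrist 65.70646984690485 251.0022397454797 191.30316857695797 [0.147 0.535 0.384]
['frame', 'fovy', 'cx', 'cy', 'world_to_cam', 'f', 'n']
```

View pics/top0b.png

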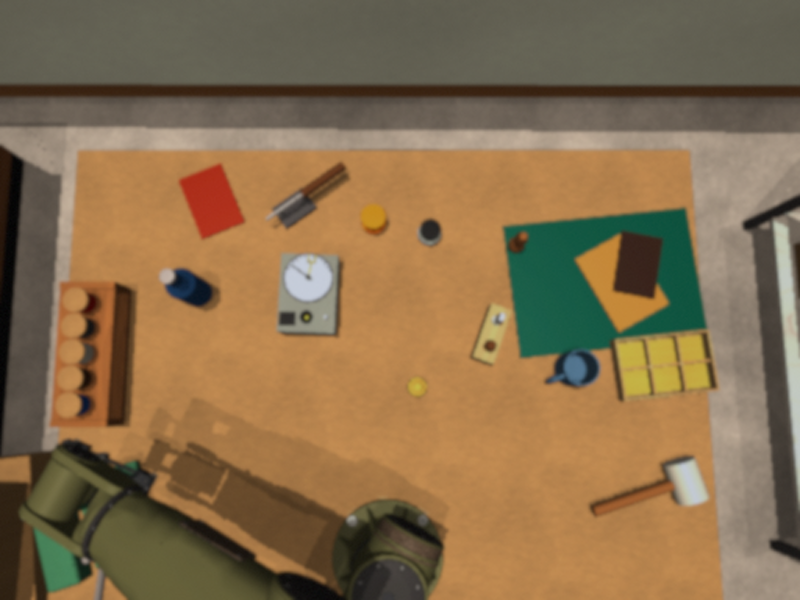

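View pics/scene0.png

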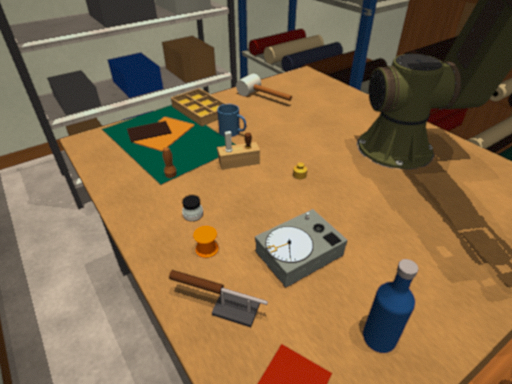

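The top picture (800x600) shows the tuner at (501,318), the awl at (490,346), the dial centre at (308,277) and the funnel at (306,316). The scene picture confirms the white tool stands next to the awl.

```bash
python3 - <<'E'
from h import *
L=lambda n:np.load(f'pics/{n}0.npy',allow_pickle=True).item()
t=L('top'); s=.64
for n,uv,z in[('tuner',(501,318),.114),('awl',(490,346),.111),('dial',(308,277),.062),('funnel',(306,316),.068),('mug',(578,368),.095),('flask',(170,278),.23),('weight',(417,387),.04),('burn',(520,240),.1)]:
    print(n,at(t,(uv[0]*s,uv[1]*s),z).round(3))
w=L('wrist'); M=np.linalg.inv(w['world_to_cam']); o=ctrl.get_obs()
Rt=R.from_euler('xyz',o['eef_rot']).as_matrix()
print('cam in tool',Rt.T@(M[:3,3]-o['ee_pos']),'\n',(Rt.T@M[:3,:3]).round(3),'f',w['f'])
E
```

```text
tuner [ 0.517 -0.25   0.114]
awl [ 0.456 -0.224  0.111]
dial [0.619 0.178 0.062]
funnel [0.529 0.181 0.068]
mug [ 0.408 -0.419  0.095]
flask [0.588 0.435 0.23 ]
weight [ 0.37  -0.068  0.04 ]
burn [ 0.695 -0.3    0.1  ]
cam in tool [-0.00052901 -0.07681228 -0.1790862 ] 
 [[ 1.    -0.     0.001]
 [ 0.    -0.965 -0.264]
 [ 0.001  0.264 -0.965]] f 297.3186396354542
```

Request:
play_rows:
  steps:
    - [[-15.9, 45.2, 3.5, 0, 0, -0.4, 1], [-15.9, 45.2, 3.5, 0, 0, -0.4, 1], [-15.9, 45.2, 3.5, 0, 0, -0.4, 1], [-15.9, 45.2, 3.5, 0, 0, -0.4, 1], [-15.9, 45.2, 3.5, 0, 0, -0.4, 1], [-15.9, 45.2, 3.5, 0, 0, -0.4, 1], [-15.9, 45.2, 3.5, 0, 0, -0.4, 1], [-15.9, 45.2, 3.5, 0, 0, -0.4, 1], [-15.9, 45.2, 3.5, 0, 0, -0.4, 1], [-15.9, 45.2, 3.5, 0, 0, -0.4, 1], [-15.9, 45.2, 3.5, 0, 0, -0.4, 1], [-15.9, 45.2, 3.5, 0, 0, -0.4, 1], [-15.9, 45.2, 3.5, 0, 0, -0.4, 1], [-15.9, 45.2, 3.5, 0, 0, -0.4, 1], [-15.9, 45.2, 3.5, 0, 0, -0.4, 1], [-15.9, 45.2, 3.5, 0, 0, -0.4, 1], [-15.9, 45.2, 3.5, 0, 0, -0.4, 1]]

```text
time_s: 1.57
ee_pos: [0.5693, 0.1805, 0.1705]
eef_rot: [-3.141, 0.001, 1.565]
force: [-0.5, -0.2, 0.0]
grip_width: 0.094
```

```bash
cat > snap.py <<'E'
import sys
from h import *
o=ctrl.get_obs(); print(o['ee_pos'].round(4) if hasattr(o['ee_pos'],'round') else o['ee_pos'],np.round(o['eef_rot'],4),np.round(o['force'],2),o['grip_width'],o['time_s'],np.round(o['qpos'],3))
n,tag=sys.argv[1:3]; c=cam(n); c['obs']=o; np.save(f'pics/{tag}.npy',c,allow_pickle=True)
x0,y0,w=map(int,sys.argv[3:6]) if len(sys.argv)>3 else (0,0,512)
h=w*3//4
cv2.imwrite(f'pics/{tag}.png',cv2.resize(c['frame'][y0:y0+h,x0:x0+w],(800,600),interpolation=cv2.INTER_CUBIC))
E
python3 snap.py wrist w1
```

```text
[0.5693 0.1805 0.1705] [-3.1415e+00  6.0000e-04  1.5646e+00] [-0.55 -0.24  0.  ] 0.09398842866346457 1.5667 [ 2.460e-01  4.340e-01  1.422e+00 -1.000e-03  1.286e+00 -1.318e+00]
```

View pics/w1.png

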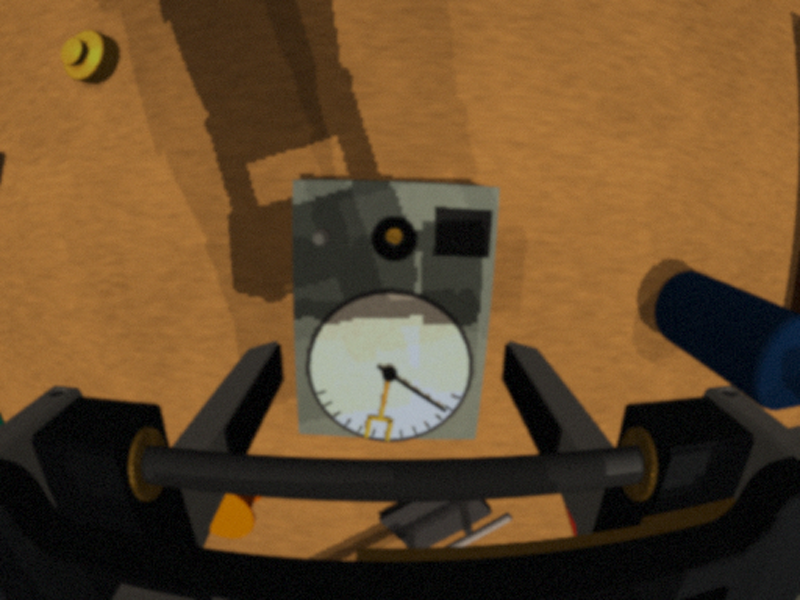

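The wrist view (800x600) shows the funnel ring at (394,238), pivot at (389,373), needle tip at (446,409), set-hand prongs' middle at about (378,430), and the switch at (319,239).

```bash
python3 - <<'E'
from h import *
c=np.load('pics/w1.npy',allow_pickle=True).item(); s=.64
P=lambda u,v,z: at(c,(u*s,v*s),z)
g=dict(fun=(394,238,.068),screw=(395,236,.05),piv=(389,373,.067),tip=(446,409,.067),set=(378,430,.065),switch=(319,239,.078),dl=(307,365,.06),dr=(472,365,.06),dt=(389,290,.06),db=(389,440,.06),k1=(294,180,.06),k2=(498,188,.06),k3=(477,440,.06),k4=(299,434,.06))
r={k:P(*v) for k,v in g.items()}
for k in r: print(k,r[k].round(4))
a=lambda p,q: np.arctan2(*(r[q]-r[p])[1::-1])
print('ctrl x',a('fun','piv'),'edges',a('k1','k4'),a('k2','k3'),'sw-fun+90',a('switch','fun')-np.pi/2)
print('needle',a('piv','tip'),np.linalg.norm(r['tip']-r['piv']),'set',a('piv','set'))
# needle fit: dark pixels along directions from pivot
E
```

```text
fun [0.5307 0.1812 0.068 ]
screw [0.5319 0.1819 0.05  ]
piv [0.6206 0.1774 0.067 ]
tip [0.6487 0.2166 0.067 ]
set [0.6664 0.1692 0.065 ]
switch [0.5294 0.1367 0.078 ]
dl [0.6181 0.1211 0.06  ]
dr [0.6187 0.2341 0.06  ]
dt [0.5655 0.1778 0.06  ]
db [0.6781 0.1768 0.06  ]
k1 [0.4939 0.1189 0.06  ]
k2 [0.4996 0.2467 0.06  ]
k3 [0.6799 0.2418 0.06  ]
k4 [0.6741 0.1106 0.06  ]
ctrl x -0.04222915611573393 edges -0.04584870292507882 -0.02749680174977627 sw-fun+90 -0.030109383484953733
needle 0.9491954972705388 0.048166015528586036 set -0.17802123849717835
```

Request:
play_rows:
  steps:
    - [[-43.1, -5, 0, 0, 0, 0.395, 1], [-43.1, -5, 0, 0, 0, 0.395, 1], [-43.1, -5, 0, 0, 0, 0.395, 1], [-43.1, -5, 0, 0, 0, 0.395, 1], [-43.1, -5, 0, 0, 0, 0.395, 1], [-43.1, -5, 0, 0, 0, 0.395, 1], [-43.1, -5, 0, 0, 0, 0.395, 1], [-43.1, -5, 0, 0, 0, 0.395, 1], [-43.1, -5, 0, 0, 0, 0.395, 1], [-43.1, -5, 0, 0, 0, 0.395, 1], [-43.1, -5, 0, 0, 0, 0.395, 1], [-43.1, -5, 0, 0, 0, 0.395, 1], [-43.1, -5, 0, 0, 0, 0.395, 1], [-43.1, -5, 0, 0, 0, 0.395, 1], [-43.1, -5, 0, 0, 0, 0.395, 1]]

```text
time_s: 2.87
ee_pos: [0.517, -0.2488, 0.1709]
eef_rot: [3.141, 0.0, 1.171]
force: [-0.5, -0.2, -0.7]
grip_width: 0.0942
```

```bash
python3 snap.py wrist w2 136 60 240
```

```text
[ 0.517  -0.2488  0.1709] [3.1412e+00 5.0000e-04 1.1713e+00] [-0.48 -0.24 -0.72] 0.09421717646566857 2.8667 [-0.512  0.381  1.494 -0.     1.266 -1.683]
```

View pics/w2.png

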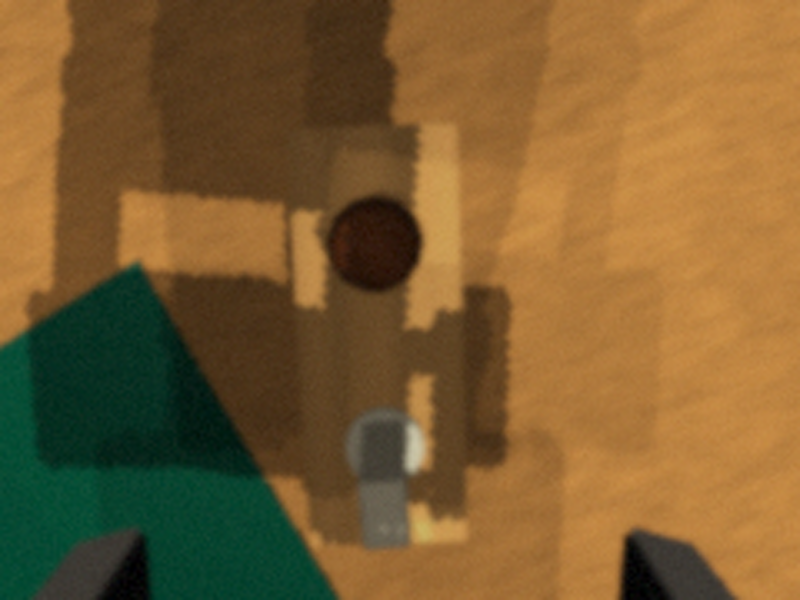

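In this crop (scale 3.33, offset 136,60), the tool's top face has corners (361,480), (408,480), (410,546) and (367,548). The flange centre is (385,447), the awl (375,243), and the block's top edges run at x≈300 and 460 to 467.

```bash
python3 - <<'E'
from h import *
c=np.load('pics/w2.npy',allow_pickle=True).item(); o=c['obs']; Rt=R.from_euler('xyz',o['eef_rot']).as_matrix()
P=lambda u,v,z: at(c,(136+u*.3,60+v*.3),z)
g=dict(t1=(361,480,.121),t2=(408,480,.121),t3=(410,546,.121),t4=(367,548,.121),flange=(385,447,.059),awl=(375,243,.111),b1=(300,125,.055),b2=(460,125,.055),b3=(467,543,.055),b4=(317,543,.055))
r={k:P(*v) for k,v in g.items()}; r['top']=np.mean([r[f't{i}'] for i in(1,2,3,4)],0)
for k in r: print(k,r[k].round(4),'tool mm',(Rt.T@(r[k]-o['ee_pos'])*1000).round(1))
E
```

```text
t1 [ 0.5115 -0.253   0.121 ] tool mm [-6.1 -3.5 49.9]
t2 [ 0.5159 -0.2425  0.121 ] tool mm [ 5.3 -3.5 49.9]
t3 [ 0.532  -0.2487  0.121 ] tool mm [ 5.9 13.8 49.9]
t4 [ 0.5284 -0.2587  0.121 ] tool mm [-4.7 14.3 49.9]
flange [ 0.5223 -0.2513  0.059 ] tool mm [ -0.2   5.8 111.9]
awl [ 0.4608 -0.228   0.111 ] tool mm [ -2.7 -59.9  59.9]
b1 [ 0.4231 -0.2365  0.055 ] tool mm [-25.2 -91.3 115.9]
b2 [ 0.4415 -0.1932  0.055 ] tool mm [ 21.8 -91.3 115.9]
b3 [ 0.563  -0.2399  0.055 ] tool mm [ 26.1  38.9 115.9]
b4 [ 0.5444 -0.2841  0.055 ] tool mm [-21.9  38.9 116. ]
top [ 0.522  -0.2507  0.121 ] tool mm [ 0.1  5.3 49.9]
```

Request:
play_rows:
  steps:
    - [[0, 0.56, 1, 0, 0, -0.04, 1], [0, 0.56, 3, 0, 0, -0.04, 1], [0, 0.56, 5, 0, 0, -0.04, 1], [0, 0.56, 7, 0, 0, -0.04, 1], [0, 0.56, 9, 0, 0, -0.04, 1], [0, 0.56, 10, 0, 0, -0.04, 1], [0, 0.56, 10, 0, 0, -0.04, 0.8], [0, 0.56, 10, 0, 0, -0.04, 0.6], [0, 0.56, 10, 0, 0, -0.04, 0.4], [0, 0.56, 10, 0, 0, -0.04, 0.3], [0, 0.56, 10, 0, 0, -0.04, 0.22], [0, 0.56, 10, 0, 0, -0.04, 0.18], [0, 0.56, 10, 0, 0, -0.04, 0.15], [0, 0.56, 10, 0, 0, -0.04, 0.1], [0, 0.56, 10, 0, 0, -0.04, 0.0], [0, 0.56, 10, 0, 0, -0.04, 0.0], [0, 0.56, 10, 0, 0, -0.04, 0.0], [0, 0.56, 10, 0, 0, -0.04, 0.0]]
  force: 20

```text
time_s: 4.42
ee_pos: [0.5222, -0.2511, 0.0709]
eef_rot: [3.141, 0.001, 1.211]
force: [0.9, 0.6, 1.0]
grip_width: 0.0173
```

Request:
play_rows:
  steps:
    - [[0, 0, 0, 0, 0, 0, 0], [0, 0, 0, 0, 0, 0, 0], [0, 0, 0, 0, 0, 0, 0], [0, 0, 0, 0, 0, 0, 0]]

```text
time_s: 4.75
ee_pos: [0.5222, -0.2511, 0.0709]
eef_rot: [3.141, 0.001, 1.211]
force: [-0.3, -0.0, 0.5]
grip_width: 0.0118
```

Request:
play_rows:
  steps:
    - [[0, 0, -1, 0, 0, 0, 0], [0, 0, -2, 0, 0, 0, 0], [0, 0, -3, 0, 0, 0, 0], [0, 0, -4, 0, 0, 0, 0], [0, 0, -5, 0, 0, 0, 0], [0, 0, -7, 0, 0, 0, 0], [0, 0, -9, 0, 0, 0, 0], [0, 0, -11, 0, 0, 0, 0], [0, 0, -13, 0, 0, 0, 0], [0, 0, -13, 0, 0, 0, 0]]

```text
time_s: 5.58
ee_pos: [0.5233, -0.2517, 0.2058]
eef_rot: [3.135, 0.002, 1.211]
force: [1.4, -0.6, -0.8]
grip_width: 0.0118
```

```bash
python3 snap.py wrist w3 136 100 240
```

```text
[ 0.5233 -0.2517  0.2058] [3.1348e+00 1.5000e-03 1.2113e+00] [ 1.38 -0.58 -0.79] 0.011786807439267556 5.5833 [-5.110e-01  3.640e-01  1.435e+00 -1.000e-03  1.335e+00 -1.722e+00]
```

View pics/w3.png

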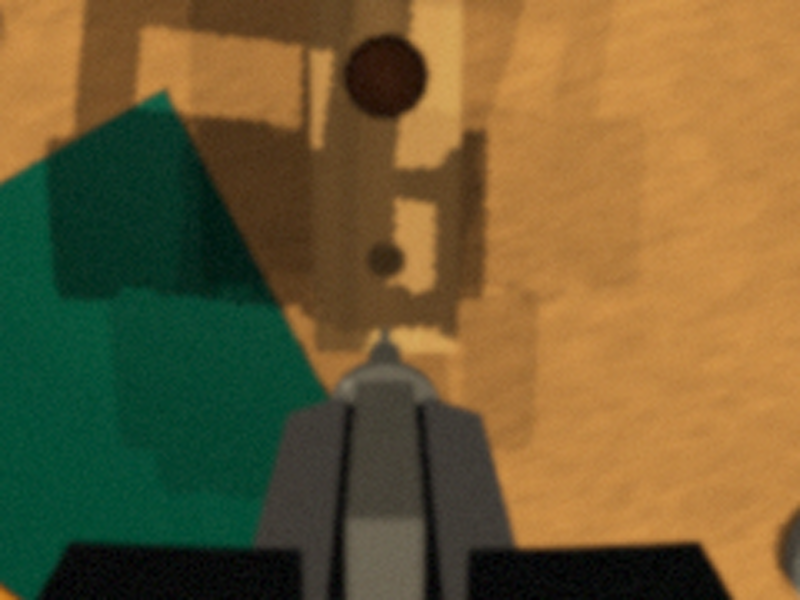

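The crop (offset 136,100, scale 3.33) shows the tool held between the fingers. The blade's tip is at about (385,330) and the empty hole at (385,259).

```bash
python3 - <<'E'
from h import *
c=np.load('pics/w3.npy',allow_pickle=True).item(); o=c['obs']; Rt=R.from_euler('xyz',o['eef_rot']).as_matrix()
px=lambda q:((proj(c,o['ee_pos']+Rt@np.array(q))-[136,100])/.3).round(0)
for q in([0,0,.064],[-.0012,-.0045,.064],[.0012,-.0045,.064],[0,-.012,.016],[0,-.009,-.05]): print(q,px(q))
print('tip at z',at(c,(136+385*.3,100+330*.3),o['ee_pos'][2]-.064),Rt.T@(at(c,(136+385*.3,100+330*.3),o['ee_pos'][2]-.064)-o['ee_pos']))
print('hole',at(c,(136+385*.3,100+259*.3),.055))
# funnel target
d=np.array([.531,.1813])-o['ee_pos'][:2]; x=Rt[:2,0];y=Rt[:2,1]; print('shift to funnel cm',d@x*100,d@y*100,'needle s',1.2)
E
```

```text
[0, 0, 0.064] [[386. 343.]]
[-0.0012, -0.0045, 0.064] [[381. 326.]]
[0.0012, -0.0045, 0.064] [[391. 326.]]
[0, -0.012, 0.016] [[386. 357.]]
[0, -0.009, -0.05] [[387. 519.]]
tip at z [ 0.52036428 -0.25088236  0.14179353] [-0.00021112 -0.00346903  0.06397829]
hole [ 0.52175064 -0.25144992  0.055     ]
shift to funnel cm 40.799128438044036 -14.509995532195244 needle s 1.2
```

Request:
play_rows:
  steps:
    - [[40.8, -14.5, 0, 0, 0, -1.52, 0], [40.8, -14.5, 0, 0, 0, -1.52, 0], [40.8, -14.5, 0, 0, 0, -1.52, 0], [40.8, -14.5, 0, 0, 0, -1.52, 0], [40.8, -14.5, 0, 0, 0, -1.52, 0], [40.8, -14.5, 0, 0, 0, -1.52, 0], [40.8, -14.5, 0, 0, 0, -1.52, 0], [40.8, -14.5, 0, 0, 0, -1.52, 0], [40.8, -14.5, 0, 0, 0, -1.52, 0], [40.8, -14.5, 0, 0, 0, -1.52, 0], [40.8, -14.5, 0, 0, 0, -1.52, 0], [40.8, -14.5, 0, 0, 0, -1.52, 0], [40.8, -14.5, 0, 0, 0, -1.52, 0], [40.8, -14.5, 0, 0, 0, -1.52, 0], [40.8, -14.5, 0, 0, 0, -1.52, 0], [40.8, -14.5, 0, 0, 0, -1.52, 0], [40.8, -14.5, 0, 0, 0, -1.52, 0]]

```text
time_s: 7.05
ee_pos: [0.5307, 0.181, 0.2022]
eef_rot: [-3.141, 0.004, 2.728]
force: [-0.9, -0.1, -1.0]
grip_width: 0.0119
```

```bash
python3 snap.py wrist w4 136 80 240
```

```text
[0.5307 0.181  0.2022] [-3.1407  0.0043  2.7284] [-0.92 -0.06 -0.97] 0.011917482550574 7.05 [ 0.265  0.325  1.496 -0.004  1.318 -2.463]
```

View pics/w4.png

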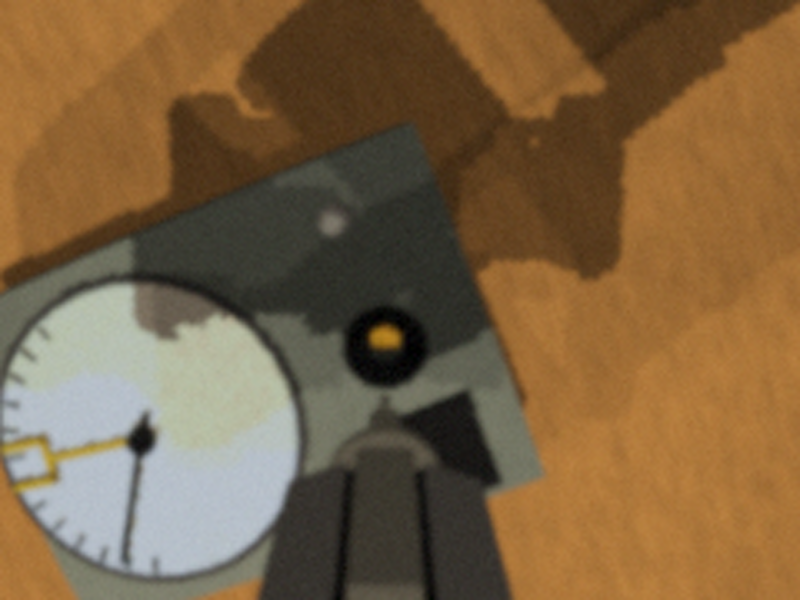

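In this crop (offset 136,80) the funnel ring's centre is (386,347), the pivot (141,440) and the needle tip (126,558). The blade points straight at the funnel in the picture.

```bash
python3 - <<'E'
from h import *
c=np.load('pics/w4.npy',allow_pickle=True).item(); o=c['obs']; Rt=R.from_euler('xyz',o['eef_rot']).as_matrix()
P=lambda u,v,z: at(c,(136+u*.3,80+v*.3),z)
f=P(386,347,.068); print('funnel',f)
a=P(141,440,.067);b=P(126,558,.067);d=b-a;print('piv',a,'needle',np.arctan2(d[1],d[0]),np.linalg.norm(d), 'ctrlx',np.arctan2(*(a-f)[1::-1]))
tip=o['ee_pos']+Rt@[0,0,.064]; print('tip',tip, 'err in tool mm',Rt.T@(f-tip)*1000)
E
```

```text
funnel [0.53039496 0.18113852 0.068     ]
piv [0.62058869 0.17762598 0.067     ] needle 0.9499309995701792 0.046256192718559075 ctrlx -0.03892480150794318
tip [0.530905   0.18080324 0.13818441] err in tool mm [ 0.90689104  0.1677516  70.18100257]
```

Request:
play_rows:
  steps:
    - [[0.06, 0.02, 2, 0, 0, 0, 0], [0.06, 0.02, 4, 0, 0, 0, 0], [0.06, 0.02, 6, 0, 0, 0, 0], [0.06, 0.02, 6.6, 0, 0, 0, 0], [0.06, 0.02, 7, 0, 0, 0, 0], [0.06, 0.02, 7.3, 0, 0, 0, 0], [0.06, 0.02, 7.6, 0, 0, 0, 0], [0.06, 0.02, 7.9, 0, 0, 0, 0], [0.06, 0.02, 8.2, 0, 0, 0, 0], [0.06, 0.02, 8.4, 0, 0, 0, 0], [0.06, 0.02, 8.6, 0, 0, 0, 0], [0.06, 0.02, 8.6, 0, 0, 0, 0]]

```text
time_s: 8.1
ee_pos: [0.5304, 0.1813, 0.1159]
eef_rot: [-3.141, 0.004, 2.729]
force: [0.3, -0.0, 0.3]
grip_width: 0.0117
```

```bash
python3 -c "
from h import *
o=ctrl.get_obs();print(o['ee_pos'],o['eef_rot'],o['force'],o['moment'])"
```

```text
[0.53041278 0.18127295 0.11591446] [-3.14050134  0.00410823  2.72898342] [ 0.25518296 -0.03514751  0.25400373] [ 0.08773607  0.01172147 -0.01692795]
```

Request:
play_rows:
  steps:
    - [[0, 0, 0.1, 0, 0, 0, 0], [0, 0, 0.2, 0, 0, 0, 0], [0, 0, 0.3, 0, 0, 0, 0], [0, 0, 0.4, 0, 0, 0, 0], [0, 0, 0.5, 0, 0, 0, 0], [0, 0, 0.5, 0, 0, 0, 0], [0, 0, 0.5, 0, 0, 0, 0]]

```text
time_s: 8.68
ee_pos: [0.5304, 0.1812, 0.1109]
eef_rot: [-3.14, 0.004, 2.729]
force: [0.5, 0.0, 0.5]
grip_width: 0.0121
```

Request:
play_rows:
  steps:
    - [[0, 0, 0.05, 0, 0, 0, 0], [0, 0, 0.1, 0, 0, 0, 0], [0, 0, 0.1, 0, 0, 0, 0], [0, 0, 0.1, 0, 0, 0, 0]]

```text
time_s: 9.02
ee_pos: [0.5305, 0.1812, 0.1099]
eef_rot: [-3.14, 0.004, 2.729]
force: [0.8, 1.1, -0.1]
grip_width: 0.0121
```

Request:
play_rows:
  steps:
    - [[0, 0, 0, 0, 0, 0.08, 0], [0, 0, 0, 0, 0, 0.16, 0], [0, 0, 0, 0, 0, 0.24, 0], [0, 0, 0, 0, 0, 0.32, 0], [0, 0, 0, 0, 0, 0.4, 0], [0, 0, 0, 0, 0, 0.48, 0], [0, 0, 0, 0, 0, 0.56, 0], [0, 0, 0, 0, 0, 0.64, 0], [0, 0, 0, 0, 0, 0.72, 0], [0, 0, 0, 0, 0, 0.8, 0], [0, 0, 0, 0, 0, 0.88, 0], [0, 0, 0, 0, 0, 0.96, 0], [0, 0, 0, 0, 0, 1.04, 0], [0, 0, 0, 0, 0, 1.12, 0], [0, 0, 0, 0, 0, 1.2, 0], [0, 0, 0, 0, 0, 1.28, 0], [0, 0, 0, 0, 0, 1.35, 0], [0, 0, 0, 0, 0, 1.35, 0], [0, 0, 0, 0, 0, 1.35, 0]]

```text
time_s: 10.6
ee_pos: [0.5302, 0.1814, 0.1099]
eef_rot: [3.138, 0.002, 1.381]
force: [-2.1, 2.4, -0.5]
grip_width: 0.0118
```

```bash
python3 snap.py wrist w5 136 80 240
```

```text
[0.5302 0.1814 0.1099] [3.1384e+00 1.8000e-03 1.3813e+00] [-2.06  2.41 -0.47] 0.01177668306804823 10.6 [ 0.266  0.417  1.596 -0.003  1.126 -1.114]
```

View pics/w5.png

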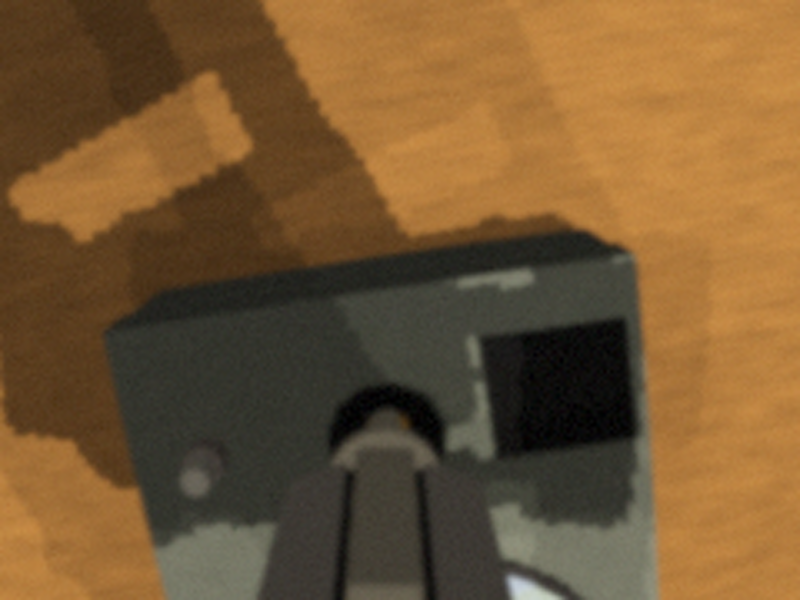

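The blade sits in the funnel and the dial is hidden from the wrist camera, so I'll turn further, stopping short, and check with the scene camera.

Request:
play_rows:
  steps:
    - [[0, 0, 0, 0, 0, 0.07, 0], [0, 0, 0, 0, 0, 0.14, 0], [0, 0, 0, 0, 0, 0.2, 0], [0, 0, 0, 0, 0, 0.2, 0], [0, 0, 0, 0, 0, 0.2, 0]]

```text
time_s: 11.07
ee_pos: [0.5302, 0.1816, 0.1099]
eef_rot: [3.138, 0.001, 1.185]
force: [-2.5, 2.4, 0.3]
grip_width: 0.0116
```

```bash
python3 snap.py scene s1 230 190 120
```

```text
[0.5302 0.1816 0.1099] [3.1382e+00 9.0000e-04 1.1849e+00] [-2.54  2.39  0.3 ] 0.01159925343989766 11.0667 [ 0.266  0.417  1.596 -0.003  1.126 -0.918]
```

View pics/s1.png

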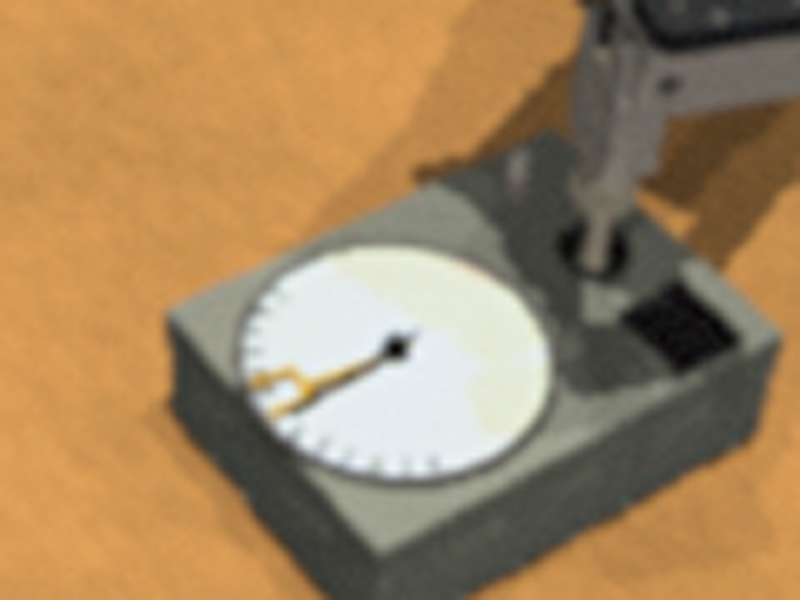

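In this crop (offset 230,190, scale 6.67) the needle lies nearly on the set-hand's lower prong, with its tip at about (290,405) and the prongs at (262,380) and (283,410).

```bash
python3 - <<'E'
from h import *
c=np.load('pics/s1.npy',allow_pickle=True).item()
px=lambda p:((proj(c,p)-[230,190])/.15).round(0)[0]
C=np.array([.6206,.1776,.067]); print('piv',px(C))
for a in(-.35,-.303,-.25,-.178,-.1,-.053,0,.05): print(a,px(C+.048*np.array([np.cos(a),np.sin(a),0])),px(C+.048*np.array([np.cos(a),np.sin(a),0])-[0,0,.003]))
I=cv2.resize(c['frame'][235:260,262:295],None,fx=24,fy=24,interpolation=cv2.INTER_CUBIC); cv2.imwrite('pics/s1z.png',I)
E
```

```text
piv [395. 338.]
-0.35 [265. 365.] [265. 371.]
-0.303 [267. 370.] [267. 375.]
-0.25 [270. 375.] [269. 381.]
-0.178 [274. 382.] [274. 387.]
-0.1 [279. 389.] [279. 395.]
-0.053 [282. 393.] [282. 399.]
0 [287. 398.] [287. 404.]
0.05 [291. 402.] [291. 408.]
```

View pics/s1z.png

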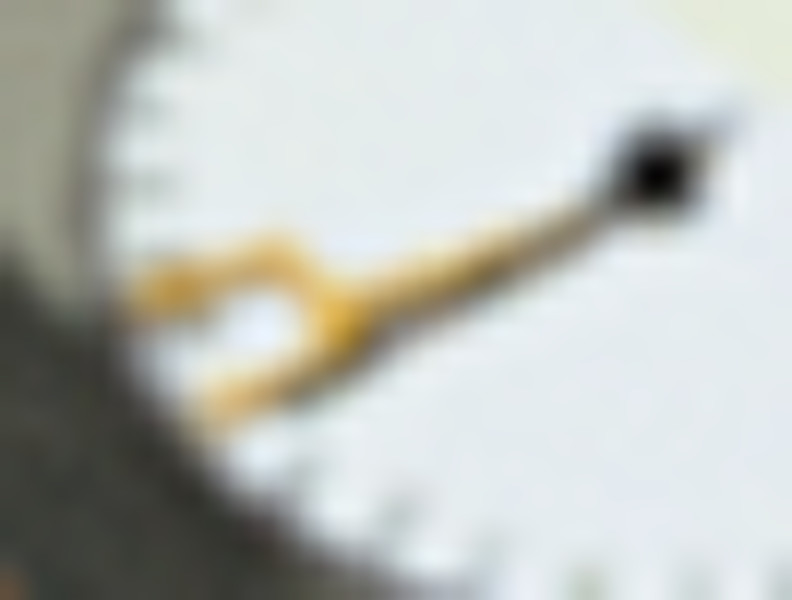

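The needle stands at about 0.0 rad and the set-hand's middle at -0.178, so about 0.22 rad more of screw turn is needed.

Request:
play_rows:
  steps:
    - [[0, 0, 0, 0, 0, 0.07, 0], [0, 0, 0, 0, 0, 0.14, 0], [0, 0, 0, 0, 0, 0.21, 0], [0, 0, 0, 0, 0, 0.21, 0], [0, 0, 0, 0, 0, 0.21, 0]]

```text
time_s: 11.53
ee_pos: [0.5302, 0.1818, 0.1099]
eef_rot: [3.138, -0.0, 0.979]
force: [-1.8, 2.8, -0.1]
grip_width: 0.0119
```

```bash
python3 snap.py scene s2 ; python3 - <<'E'
from h import *
fs=np.mean([cam('scene')['frame'].astype(float) for _ in range(4)],0).astype(np.uint8)
cv2.imwrite('pics/s2z.png',cv2.resize(fs[235:260,262:295],None,fx=24,fy=24,interpolation=cv2.INTER_CUBIC))
E
```

```text
[0.5302 0.1818 0.1099] [ 3.1382e+00 -1.0000e-04  9.7860e-01] [-1.77  2.8  -0.13] 0.011908245886946096 11.5333 [ 0.266  0.417  1.596 -0.003  1.126 -0.711]
```

View pics/s2z.png

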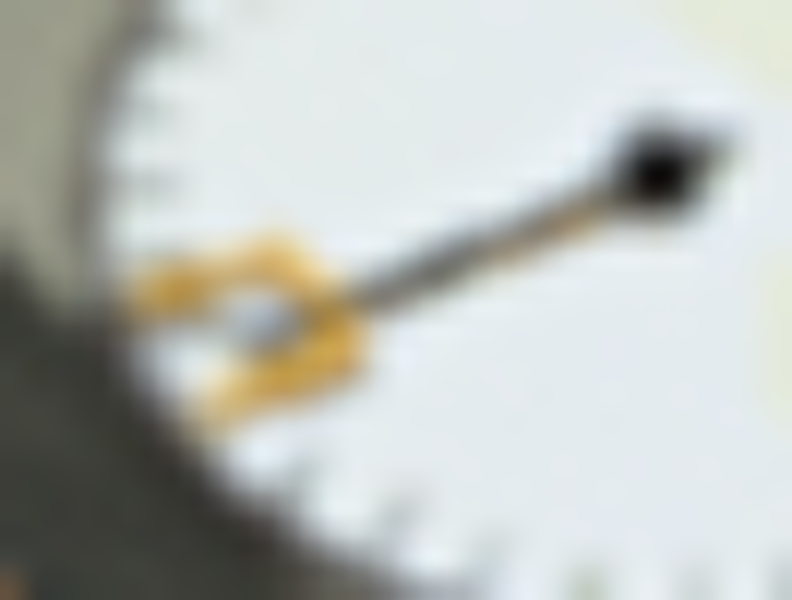

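The needle now lies between the prongs, near the middle. I'll back off a little inside the slot's play, then lift straight up.

Request:
play_rows:
  steps:
    - [[0, 0, 0, 0, 0, -0.08, 0], [0, 0, 0, 0, 0, -0.16, 0], [0, 0, 0, 0, 0, -0.16, 0], [0, 0, -0.3, 0, 0, -0.16, 0], [0, 0, -0.6, 0, 0, -0.16, 0], [0, 0, -1, 0, 0, -0.16, 0], [0, 0, -1.5, 0, 0, -0.16, 0], [0, 0, -2.5, 0, 0, -0.16, 0], [0, 0, -4, 0, 0, -0.16, 0], [0, 0, -6, 0, 0, -0.16, 0], [0, 0, -8, 0, 0, -0.16, 0], [0, 0, -10, 0, 0, -0.16, 0], [0, 0, -10, 0, 0, -0.16, 0]]

```text
time_s: 12.87
ee_pos: [0.5312, 0.1821, 0.2148]
eef_rot: [3.133, -0.003, 1.136]
force: [0.2, -0.0, 0.7]
grip_width: 0.0118
```

```bash
python3 snap.py wrist w6 136 100 240; python3 - <<'E'
from h import *
a=np.load('pics/s2.npy',allow_pickle=True).item()['frame'].astype(int); b=np.load('pics/s1.npy',allow_pickle=True).item()['frame'].astype(int)
f=np.mean([cam('scene')['frame'].astype(float) for _ in range(4)],0)
w=np.s_[238:256,266:290]
print('now-s2',abs(f[w]-a[w]).mean(),abs(f[w]-a[w]).max(),'s1-s2',abs(b[w]-a[w]).mean(),abs(b[w]-a[w]).max())
o=ctrl.get_obs(); Rt=R.from_euler('xyz',o['eef_rot']).as_matrix()
d=np.array([.5220,-.2512])-o['ee_pos'][:2]; print('to hole cm',d@Rt[:2,:2]*100,'tilt',Rt[:,2])
E
```

```text
[0.5312 0.1821 0.2148] [ 3.133  -0.0035  1.1359] [ 0.24 -0.03  0.72] 0.01182624821516365 12.8667 [ 0.266  0.313  1.481 -0.003  1.338 -0.869]
now-s2 1.7455632716049383 29.0 s1-s2 8.919753086419753 121
to hole cm [-39.58403217  17.54621989] tilt [ 0.00120815 -0.00247098 -0.99999622]
```

View pics/w6.png

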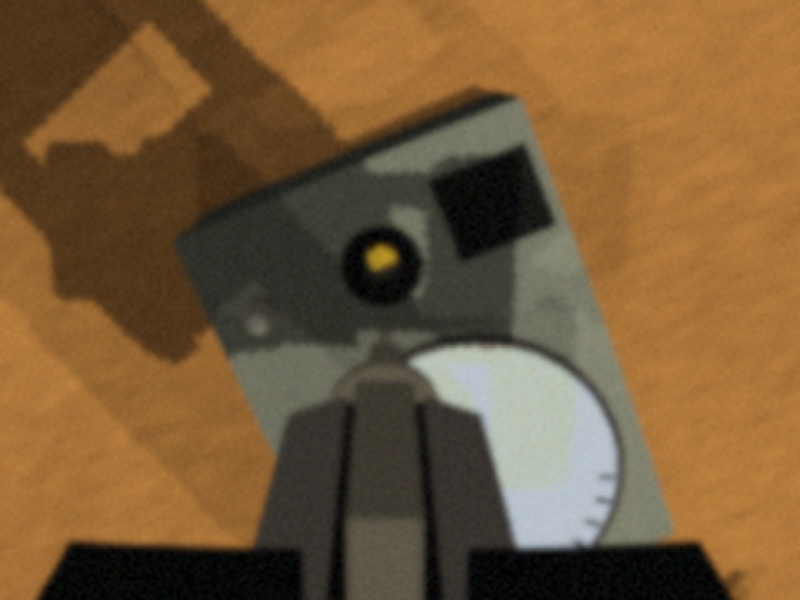

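The needle patch is unchanged after lifting (difference 1.7 against 8.9 for a real move). The tool hangs as before, with its tip at (384,335), so I'm taking it back to the block.

Request:
play_rows:
  steps:
    - [[-39.6, 17.55, 0, 0, 0, -0.075, 0], [-39.6, 17.55, 0, 0, 0, -0.075, 0], [-39.6, 17.55, 0, 0, 0, -0.075, 0], [-39.6, 17.55, 0, 0, 0, -0.075, 0], [-39.6, 17.55, 0, 0, 0, -0.075, 0], [-39.6, 17.55, 0, 0, 0, -0.075, 0], [-39.6, 17.55, 0, 0, 0, -0.075, 0], [-39.6, 17.55, 0, 0, 0, -0.075, 0], [-39.6, 17.55, 0, 0, 0, -0.075, 0], [-39.6, 17.55, 0, 0, 0, -0.075, 0], [-39.6, 17.55, 0, 0, 0, -0.075, 0], [-39.6, 17.55, 0, 0, 0, -0.075, 0], [-39.6, 17.55, 0, 0, 0, -0.075, 0], [-39.6, 17.55, 0, 0, 0, -0.075, 0], [-39.6, 17.55, 0, 0, 0, -0.075, 0], [-39.6, 17.55, 0, 0, 0, -0.075, 0]]

```text
time_s: 14.45
ee_pos: [0.5222, -0.2502, 0.21]
eef_rot: [3.14, 0.002, 1.213]
force: [0.5, -0.6, -1.0]
grip_width: 0.012
```

```bash
python3 snap.py wrist w7 136 100 240; python3 - <<'E'
from h import *
o=ctrl.get_obs(); Rt=R.from_euler('xyz',o['eef_rot']).as_matrix()
c=np.load('pics/w7.npy',allow_pickle=True).item()
# dark hole blob near expected pixel
g=cv2.GaussianBlur(cv2.cvtColor(c['frame'],cv2.COLOR_BGR2GRAY),(3,3),0); e=proj(c,[.522,-.2512,.055])[0]; x,y=e.round().astype(int)
p=g[y-12:y+13,x-12:x+13].astype(float); print('expected hole px',e); print(p[::2,::2].astype(int))
print('tilt',Rt[:,2], 'blade tip xy',(o['ee_pos']+Rt@[0,0,.064]))
E
```

```text
[ 0.5222 -0.2502  0.21  ] [3.1395e+00 1.8000e-03 1.2127e+00] [ 0.47 -0.58 -1.01] 0.012044090076845258 14.45 [-0.509  0.36   1.431 -0.002  1.349 -1.722]
expected hole px [250.98582407 178.92686808]
[[ 71  72  77  78  79  81  82 109 144 151 153 153 151]
 [ 72  72  76  79  80  79  84 112 148 152 153 153 148]
 [ 70  72  76  78  81  80  86 120 151 153 152 152 145]
 [ 71  71  75  77  75  72  75 108 145 152 153 152 146]
 [ 71  73  76  73  61  53  58  79 121 146 153 152 149]
 [ 69  72  74  63  49  45  46  51  85 134 153 151 148]
 [ 70  71  73  60  46  44  45  46  74 130 152 152 149]
 [ 70  73  75  67  50  45  45  53  87 137 151 152 149]
 [ 71  72  77  74  65  57  58  76 118 147 153 152 147]
 [ 69  70  75  77  77  75  76  96 130 148 152 151 144]
 [ 70  71  77  79  78  79  80  83  94 114 129 136 124]
 [ 69  71  74  76  77  79  80  79  77  80  88  93  85]
 [ 68  70  75  77  78  78  79  78  76  75  76  75  74]]
tilt [ 0.00132556 -0.0024778  -0.99999605] blade tip xy [ 0.52229374 -0.25049545  0.14605547]
```

Request:
play_rows:
  steps:
    - [[-0.09, 0, 2, 0, 0, 0, 0], [-0.09, 0, 4, 0, 0, 0, 0], [-0.09, 0, 6, 0, 0, 0, 0], [-0.09, 0, 7.5, 0, 0, 0, 0], [-0.09, 0, 8, 0, 0, 0, 0], [-0.09, 0, 8.5, 0, 0, 0, 0], [-0.09, 0, 9, 0, 0, 0, 0], [-0.09, 0, 9.3, 0, 0, 0, 0], [-0.09, 0, 9.6, 0, 0, 0, 0], [-0.09, 0, 9.6, 0, 0, 0, 0]]

```text
time_s: 15.33
ee_pos: [0.522, -0.2514, 0.114]
eef_rot: [3.139, 0.002, 1.213]
force: [0.1, 0.8, -0.5]
grip_width: 0.0117
```

Request:
play_rows:
  steps:
    - [[0, 0, 0.5, 0, 0, 0, 0], [0, 0, 1, 0, 0, 0, 0], [0, 0, 1.5, 0, 0, 0, 0], [0, 0, 2, 0, 0, 0, 0], [0, 0, 2.5, 0, 0, 0, 0], [0, 0, 3, 0, 0, 0, 0], [0, 0, 3.5, 0, 0, 0, 0], [0, 0, 3.9, 0, 0, 0, 0], [0, 0, 4.2, 0, 0, 0, 0], [0, 0, 4.2, 0, 0, 0, 0]]

```text
time_s: 16.17
ee_pos: [0.5219, -0.2514, 0.0713]
eef_rot: [3.14, 0.002, 1.213]
force: [0.6, -0.3, -0.7]
grip_width: 0.0118
```

Seated with no contact force. I'll open slowly, wait, then rise.

Request:
play_rows:
  steps:
    - [[0, 0, 0, 0, 0, 0, 0.15], [0, 0, 0, 0, 0, 0, 0.2], [0, 0, 0, 0, 0, 0, 0.3], [0, 0, 0, 0, 0, 0, 0.4], [0, 0, 0, 0, 0, 0, 0.5], [0, 0, 0, 0, 0, 0, 0.6], [0, 0, 0, 0, 0, 0, 0.7], [0, 0, 0, 0, 0, 0, 0.7], [0, 0, 0, 0, 0, 0, 0.7], [0, 0, -1, 0, 0, 0, 0.7], [0, 0, -2, 0, 0, 0, 0.7], [0, 0, -4, 0, 0, 0, 0.7], [0, 0, -6, 0, 0, 0, 0.7], [0, 0, -8, 0, 0, 0, 0.7], [0, -1, -10, 0, 0, 0, 0.9], [0, -1, -10, 0, 0, 0, 0.9], [0, -1, -10, 0, 0, 0, 0.9]]

```text
time_s: 17.58
ee_pos: [0.5128, -0.2479, 0.173]
eef_rot: [3.137, 0.002, 1.213]
force: [0.1, -0.3, 0.1]
grip_width: 0.0822
```

```bash
python3 snap.py wrist w8 136 60 240; python3 - <<'E'
from h import *
a=np.load('pics/s2.npy',allow_pickle=True).item()['frame'].astype(int)
f=np.mean([cam('scene')['frame'].astype(float) for _ in range(4)],0); w=np.s_[238:256,266:290]
print('dial change',abs(f[w]-a[w]).mean(),abs(f[w]-a[w]).max())
i=cv2.imread('pics/w8.png')[:,100:600]
i=cv2.resize(i,(500,600)); z=cv2.resize(f[235:260,262:295].astype(np.uint8),(300,227),interpolation=cv2.INTER_CUBIC)
I=np.zeros((600,800,3),np.uint8); I[:,:500]=i; I[:227,500:]=z
s=cv2.resize(f[100:180,190:290].astype(np.uint8),(300,240),interpolation=cv2.INTER_CUBIC); I[300:540,500:]=s
cv2.imwrite('pics/fin.png',I)
E
```

```text
[ 0.5128 -0.2479  0.173 ] [3.1374e+00 2.2000e-03 1.2126e+00] [ 0.1  -0.32  0.09] 0.0821630365233068 17.5833 [-0.514  0.368  1.508 -0.002  1.261 -1.726]
dial change 6.230516975308642 12.75
```

View pics/fin.png

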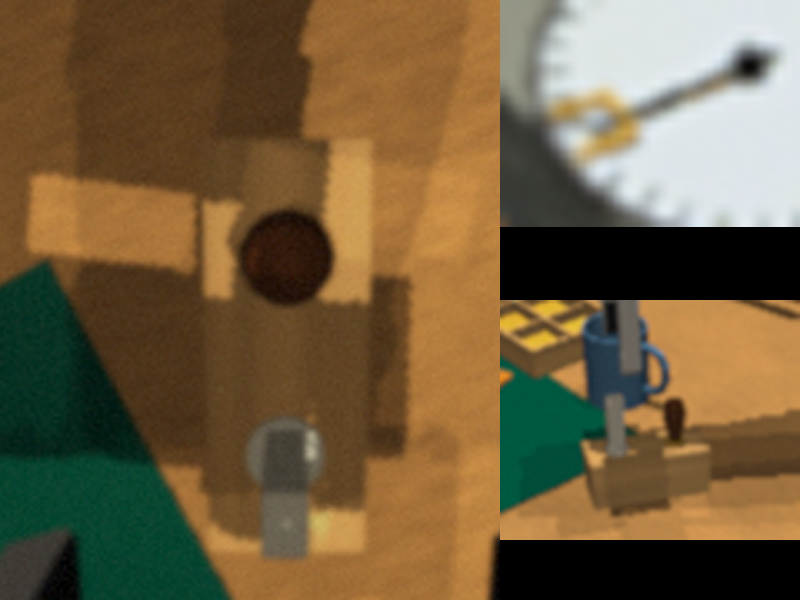

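The tool stands upright in its hole with the flange on the block. The needle lies between the prongs, and the gripper is clear.

```bash
python3 -c "
from station import ctrl
print(ctrl.hand_in())"
```

```text
the job is handed in; nothing more can be done
None
```

I took the tuning tool out of the block, seated its blade in the trimmer screw and turned the screw clockwise until the needle stood between the set-hand's prongs. I then stood the tool back in its own hole and handed the job in at about 18 s. No verdict was reported.

**Needle:** the last scene-camera picture shows it between the prongs, near the middle. I judged this by eye in an enlarged picture and did not measure the final angle exactly.

**Force:** the measured vertical force stayed under about 1 N whenever I checked at the screw. Sideways force while turning was about 3 N.

**Tool:** it stands upright with its flange on the block. The gripper is open and about 10 cm above where it released the tool, touching nothing. The awl beside it still stands in its hole.

**Disagreements:**
- The screw needed about 0.2 rad more tool turn than I had calculated, so I corrected it from the camera.
- The dial picture changed slightly (mean 6.2 levels) between turning the screw and the end. I put that down to the arm's shadow moving, because the needle looks the same in both pictures.

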